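Switch the listening post to the record and start it

ROBOT

A 7-joint arm with a two-finger parallel gripper is mounted at the origin on the work surface. World frame = base frame: x ahead of the robot, y to its left, z up, the work surface at z = 0. Lengths are in m, angles in rad, forces in N, time in s.
With the tool pointing down it reaches from about 0.425 to 1.025 m from the base axis. Payload 9.4 kg.
Tool frame: the origin (TCP) lies at the very end of the fingers, on their centre line; the grasp point (between the pads) lies 19 mm behind it (arm.tcp_to_grasp is the distance from the TCP to the grasp point, in m); z points along the fingers, y is the direction in which the jaws open and shut (so a half turn about z gives the same grasp; the last joint's range is limited). The gripper opens to 93 mm and grips with 3 to 60 N. Pads are 15 mm wide; open, the fingers measure 128 mm over their backs; the gripper's body (75 mm by 188 mm) begins 65 mm behind the grasp point.
Start: joints at [1.067, 0.599, -0.003, 1.599, 0.002, 0.943, -0.08], TCP at [0.3, -0.66, 0.219] pointing down, gripper open.
Joint ranges: [-2.57, 2.57], [-0.35, 1.97], [-1.29, 1.29], [0.11, 2.56], [-1.05, 4.19], [0.11, 1.86], [-2.63, 2.63]. Speed limits (rad/s): [2.22, 2.22, 3.01, 3.01, 3.14, 3.14, 3.14].

INTERFACE

Orientations are given as a unit quaternion [x, y, z, w].
In Python, from station import arm gives the robot as it stands.
- The arm moves only by the tool arm_command, never from a script. Its argument "rows" is a list of rows, each an object with "xyz": the shift along the tool's x, y, z each as a share of 25 cm, from -1 to 1, a list of three; "twist": the turn about the tool's z as a share of 45 degrees, from -1 to 1; "jaw": the opening, from -1 (shut) to 1 (fully open). A call has 1 to 8 rows; each row is the pose to reach, as a shift and turn from the pose commanded when the call began, along the tool's axes at that moment; what a row does not reach only later rows make up. A row lasts 1/8 s, in which the tool goes at most 62.5 mm and 10.7 degrees, less where a joint would pass 70% of its speed; a pose out of reach is approached as far as the arm can. A call with a number of a shift or a turn outside -1 to 1 is refused whole. A call with a gripper value outside its range is refused whole. The fingers move at their own pace and stop on an object; "force" is the grip in N (left out, the last holds). Time passes only in rows, so rows that repeat a pose let the fingers close. It gives the time, the measured TCP pose, the force and the opening at its end, in the units of the state.
- arm.sense(): the state, without advancing time (a new reading comes with each control period).
- arm.read_camera(name): name is "side" or "top"; returns a dict with "frame" (384x512x3 uint8, blue, green, red), "K" (3x3 intrinsics, pixels), "R" (3x3) and "t" (3): a world point X has camera coordinates R X + t. Camera axes: x right, y down, z forward; pixel columns grow to the right and rows downward; lengths in m; the calibration is good to about 2 mm. A picture is of the moment at which its call begins. There is no depth.
- arm.job_done(): hands the job in, once; it reports no verdict.
The state is a dict: "t": time; "joint_positions": joint angles; "qvel": joint speeds; "joint_efforts": joint torques, N m; "tool_pos": TCP position; "eef_rot": TCP orientation; "force": force on the tool from outside, world axes, zero at the start; "torque": the same for the moment, N m; "gripper_width": finger opening in m.
Only numpy, scipy, OpenCV 4.12 (cv2) and the standard library are available. Lean on these libraries where they do the work, as an engineer would, in place of code of your own. Each camera call takes 0.05 s, during which the arm holds its last target.

TASK

On the listening post, push the upright tab of the rotary selector around with the fingertips, click by click, until it rests at the round label, then press the round grey play button in front of it fully down and let it come up again. Only push: do not pinch the tab, do not press the button before the selector is at the round label, and do not lift, knock or shift anything else on the case or the counter.

Things in the scene. Friction and masses are not known exactly. Their poses are not given: they have to be found in the camera images.
- post: Listening-post case, fixed to the counter: dark wooden box with a flat white top plate, 290 (x) x 270 (y) x 62 mm high, reaching from 150 mm in front (-x) to 140 mm behind (+x) of its origin. Origin: on the counter right below the selector's turning axis; its own +x points away from the button, z up. It only varies in position and yaw.
- selector_axis (a point): Point on the selector's vertical turning axis, on the white top plate, 62 mm above the counter. The selector is an aluminium disc of radius 55 mm, its top 80 mm above the counter, with a hub of radius 20 mm, 8 mm higher, in the middle; one brass upright tab protrudes outwards from it like a fin.
- selector (a joint): Selector angle, rad, positive counter-clockwise from above; at 0 the tab points along the case's own +x. It clicks into a rest every 0.4 rad (-1.2, -0.8 ... 0.8, 1.2); end stops at +-1.36. The labels are at -1.2, -0.8, 0.8 and 1.2, in any order; -0.4, 0, 0.4 are blank rests. It starts at rest in one of the blank rests.
- tab_aim (a point): Imaginary point carried by the selector: 108 mm from the axis in the tab's direction, 17 mm beyond the tab's outer end, 92 mm above the counter; straight above a label's centre when the tab stands at that label.
- tab_end (a point): Middle of the outer end face of the tab, 91 mm from the axis, 92 mm above the counter. The tab: upright brass fin, 14 mm thick, from 42 to 91 mm from the axis, underside 70 mm and top 114 mm above the counter. Pushed sideways at 72 mm from the axis, 3 to 5 N carries it over a click; past the middle between two rests it snaps on by itself. Its two broad sides must never be pressed together (a pinch).
- label_round: THE LABEL TO SELECT (record): flat black round disc, diameter 30, 3 mm thick, on the white plate 108 mm from the selector's axis. Origin: centre of its underside, 62 mm above the counter. Which of the four label places it has varies.
- label_square: Another label: flat black square 26 x 26 x 3 mm, 108 mm from the axis. Origin: centre of its underside.
- label_triangle: Another label: flat black triangle, corners 19 mm from its centre, 3 mm thick, 108 mm from the axis. Origin: centre of its underside.
- label_bar: Another label: flat black bar 32 x 10 x 3 mm, 108 mm from the axis. Origin: centre of its underside.
- play (a joint): Push-in depth of the play button, m: 0 up, 0.006 fully down. Spring return; about 1.5 N starts it, 5 N holds it fully down.
- play_top (a point): Centre of the top of the play button (a grey round push button, radius 16 mm, in a steel collar of radius 24 mm and 12 mm high on the white plate). It stands 108 mm in front (-x of the case) of the selector's axis; its top is 84 mm above the counter when up. It is pressed straight down.
- adaptor: Loose bystander: aluminium centre adaptor, a squat cone 38 mm wide, 18 mm high, standing on the white plate about 85 mm to the left of the button. Origin: centre of its underside.
- weight: Loose bystander: steel record weight, diameter 52, 42 mm high, standing on the white plate about 85 mm to the right of the button. Origin: centre of its underside.
- discs: Loose bystander: stack of five flat disc cases, 129 x 142 x 50 mm high, on the counter to the right of the case. Origin: centre of its underside.
- vase: Loose bystander: white ceramic vase, widest diameter 68, 110 mm high, on the counter to the right of the case. Origin: centre of its underside.
- mug: Loose bystander: blue mug, rim diameter 76, 88 mm high, handle on its +y side, on the counter to the left of the case. Origin: centre of its underside.
- spray: Loose bystander: amber bottle with white cap, diameter 48, 125 mm high, on the counter to the left of the case. Origin: centre of its underside.

How it is judged:
By the outcome, as a careful person would: the job done as asked, in the order asked, and still so for the second after the job is handed in, with the robot touching nothing.
It also fails if it takes over 46 s, if anything falls off the work surface, if the arm or the gripper's body presses on something with over 40 N, if the wrist force passes 120 N, or if a joint passes its speed limit or range.

## Working session

There is one attempt and no reset: what is moved stays moved. The work goes in short steps, Python scripts to look and compute and a tool call to move; the robot and the scene stay as the last step left them, time stands still between calls to the robot, and variables do not carry over. Pictures are saved under pics/ and viewed, and the job is handed in when it is done.

Besides the shell and the picture viewer there is one more tool, called after ">>>" as name(argument=value, ...) on one line, values as JSON. arm_command: Moves the arm, as the interface text tells. Shift numbers are shares of 25 cm and turn numbers shares of 45 degrees, none past 1 either way. Its arguments: {"type":"object","properties":{"rows":{"type":"array"},"force":{"type":"number"}},"required":["rows"]}

```bash
ls; mkdir -p pics; python3 - <<'E'
from station import arm
import cv2,pickle
s=arm.sense(); print(s)
d={}
for n in("top","side"):
    c=arm.read_camera(n); d[n]=c; cv2.imwrite(f"pics/{n}0.png",c["frame"]); print(n,c["K"],c["R"],c["t"])
pickle.dump(d,open("c0.pkl","wb"))
E
```

```text
pics
{'t': 0.0, 'joint_positions': array([ 1.0673007 ,  0.60012057, -0.00255033,  1.60009686,  0.00177551,
        0.94288487, -0.07982034]), 'qvel': array([ 0.00172346,  0.00122278,  0.0006582 , -0.00335556,  0.00049798,
        0.00049737, -0.00118545]), 'joint_efforts': array([ 3.83649858e-04, -7.65055633e+01,  1.49726126e+00, -2.52349699e+01,
       -5.24179672e-02,  1.69609452e-02,  1.84938685e-04]), 'tool_pos': array([ 0.29991976, -0.65954202,  0.21777493]), 'eef_rot': array([ 9.77313553e-01,  2.11796247e-01, -2.15456192e-04, -7.22242428e-04]), 'force': array([-0.46537725,  0.35983596,  0.21916452]), 'torque': array([-0.00230199,  0.0238101 ,  0.01597624]), 'gripper_width': 0.0929171420278587}
top [[419.45231171   0.         256.74961144]
 [  0.         419.45231171 189.66244188]
 [  0.           0.           1.        ]] [[ 0.01608446 -0.99978324  0.01321975]
 [-0.9936788  -0.01745258 -0.11089563]
 [ 0.11110231 -0.01135249 -0.99374413]] [0.01276246 0.57529258 0.99780019]
side [[384.34971895   0.         250.39839828]
 [  0.         384.34971895 195.78435581]
 [  0.           0.           1.        ]] [[-0.69233674 -0.7215089   0.00973417]
 [-0.38162129  0.35467575 -0.8535633 ]
 [ 0.61240104 -0.59466799 -0.52089821]] [0.4094173  0.26891574 0.55470036]
```

View pics/top0.png

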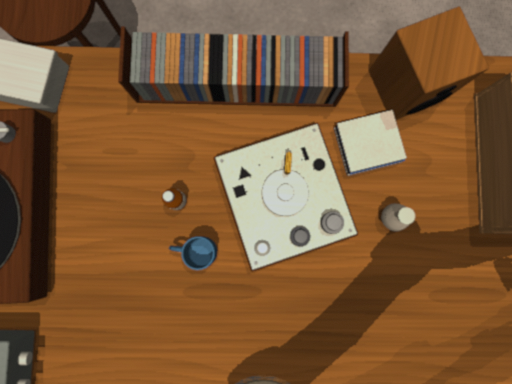

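View pics/side0.png

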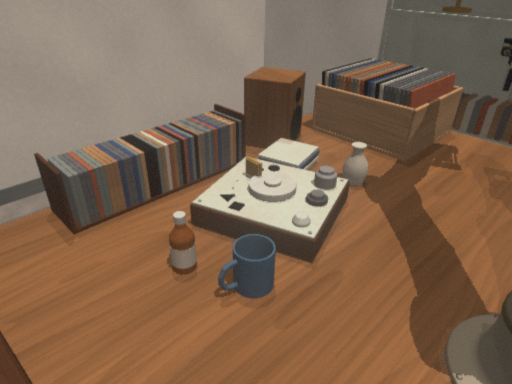

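The top view shows the round label at (319,164), bar (305,154), triangle (245,173) and square (240,190). The tab is near (288,160), the axis near (285,192), the button at (300,236), the weight at (332,222) and the adaptor at (262,247). I'll measure these properly next.

```bash
cat > h.py <<'E'
import numpy as np,cv2
def ray(c,uv,z):
    d=c["R"].T@np.linalg.inv(c["K"])@np.array([uv[0],uv[1],1.]); o=-c["R"].T@c["t"]
    return o+d*(z-o[2])/d[2]
def proj(c,X):
    p=c["K"]@(c["R"]@np.array(X)+c["t"]); return p[:2]/p[2]
E
python3 - <<'E'
import pickle
from h import *
d=pickle.load(open("c0.pkl","rb")); c=d["top"]; f=c["frame"]
cv2.imwrite("pics/crop0.png",cv2.resize(f[115:275,205:365],None,fx=3.7,fy=3.7,interpolation=cv2.INTER_CUBIC))
g=f.max(2); roi=np.zeros_like(g); cv2.fillPoly(roi,[np.array([[220,158],[314,128],[352,232],[252,264]])],255)
m=((g<70)&(roi>0)).astype(np.uint8)
n,l,st,ce=cv2.connectedComponentsWithStats(m)
for i in range(1,n):
    if st[i,4]>15: print("dark",ce[i].round(1),st[i],ray(c,ce[i],.065).round(4))
hsv=cv2.cvtColor(f,cv2.COLOR_BGR2HSV)
m=((hsv[...,1]>130)&(g>90)&(roi>0)).astype(np.uint8)
n,l,st,ce=cv2.connectedComponentsWithStats(m)
for i in range(1,n):
    if st[i,4]>15: print("brass",ce[i].round(1),st[i],ray(c,ce[i],.1).round(4))
E
```

```text
dark [304.7 153.4] [302 148   6  11  28] [ 0.661 -0.091  0.065]
dark [318.6 164.2] [314 159  10  11  88] [ 0.6353 -0.1243  0.065 ]
dark [243.6 173.5] [240 169  10   9  49] [0.6096 0.0548 0.065 ]
dark [239.1 190.6] [234 186  11  11  83] [0.5682 0.0646 0.065 ]
brass [287.6 162.5] [285 152   7  22 117] [ 0.6317 -0.047   0.1   ]
```

View pics/crop0.png

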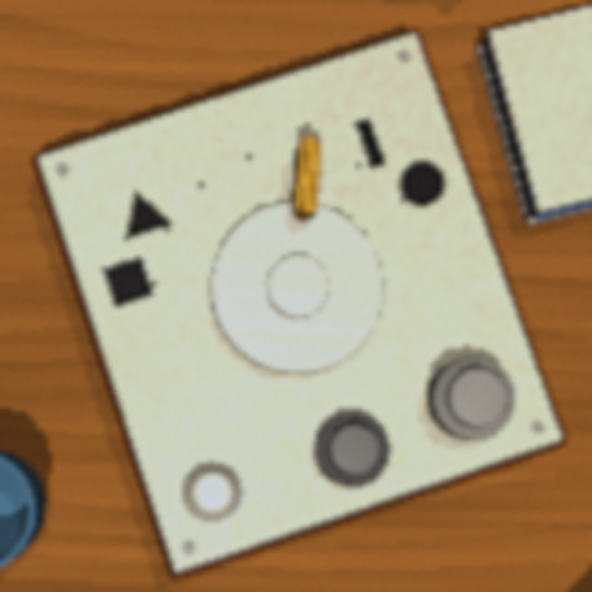

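```bash
cat >> h.py <<'E'
def cr(u,v): return ((u+.5)/3.7+205-.5,(v+.5)/3.7+115-.5)
E
python3 - <<'E'
import pickle
from h import *
from scipy.optimize import least_squares
d=pickle.load(open("c0.pkl","rb")); c=d["top"]; s=d["side"]
obs=[((304.7,153.4),.065,-.8),((318.6,164.2),.065,-1.2),((243.6,173.5),.065,.8),((239.1,190.6),.065,1.2),(cr(353,448),.084,np.pi)]
P=[(ray(c,o,z)[:2],108e-3*np.array([np.cos(a),np.sin(a)])) for o,z,a in obs]
P.append((ray(c,cr(297.5,286),.088)[:2],np.zeros(2)))
P.append((ray(c,cr(297.5,286.5),.080)[:2],np.zeros(2)))
def T(p,q):
    C,S=np.cos(p[2]),np.sin(p[2]); return p[:2]+np.array([[C,-S],[S,C]])@q
r=least_squares(lambda p:np.concatenate([T(p,q)-w for w,q in P]),[.55,-.04,.3],loss="soft_l1",f_scale=.002)
p=r.x; print("pose",p.round(4)); print((r.fun.reshape(-1,2)*1e3).round(1).tolist())
np.save("pose.npy",p)
for u in [(308,214),(308,136),]:
    w=ray(c,cr(*u),.114)[:2]; v=w-p[:2]; print("tab",w.round(4),np.hypot(*v).round(4),"ang",(np.arctan2(v[1],v[0])-p[2]).round(3))
# side check
im=s["frame"].copy()
for a in(-.4,-.8,-1.2,.8,1.2):
    w=T(p,108e-3*np.array([np.cos(a),np.sin(a)])); cv2.circle(im,tuple(int(round(x)) for x in proj(s,[*w,.065])),1,(0,0,255),-1)
for q,z in(((-.108,0),.084),((0,0),.088),((.091*np.cos(-.4),.091*np.sin(-.4)),.114)):
    cv2.circle(im,tuple(int(round(x)) for x in proj(s,[*T(p,np.array(q)),z])),1,(255,0,255),-1)
cv2.imwrite("pics/side_chk.png",cv2.resize(im[140:260,180:370],None,fx=4,fy=4,interpolation=cv2.INTER_CUBIC))
for n,q in(("btn",(-.108,0)),("tab72",(.072*np.cos(-.4),.072*np.sin(-.4)))):print(n,T(p,np.array(q)).round(4))
E
```

```text
pose [ 0.5649 -0.0429  0.3396]
[[0.6, 0.0], [-0.0, -0.4], [0.5, 0.4], [-0.1, 0.3], [-1.1, -0.5], [0.3, -0.3], [-0.3, 0.4]]
tab [ 0.6063 -0.0467] 0.0416 ang -0.429
tab [ 0.655  -0.0463] 0.0902 ang -0.377
btn [ 0.463  -0.0789]
tab72 [ 0.6367 -0.0473]
```

View pics/side_chk.png

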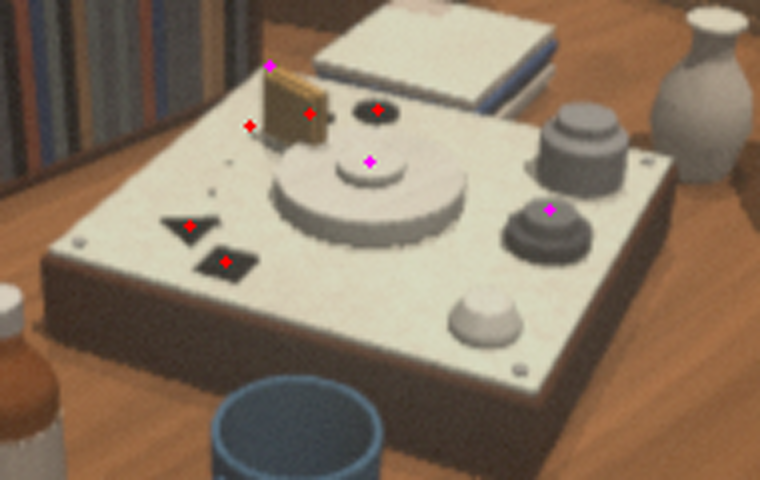

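The pose fit agrees in both views: case at (0.565, -0.043), yaw 0.34 rad. The tab stands at -0.4 and the round label is at -1.2, so it needs two clicks clockwise. Next I check the bookcase clearance and plan the approach.

```bash
cat >> h.py <<'E'
import json,sys
from scipy.spatial.transform import Rotation as Ro
def loc(r,a,n=0):
    "world xy at polar (r, selector angle a), offset n tangential CCW"
    p=np.load("pose.npy"); b=a+p[2]
    return p[:2]+r*np.array([np.cos(b),np.sin(b)])+n*np.array([-np.sin(b),np.cos(b)])
def axes(psi): # tool y at world angle psi; z down ; x = y cross z
    y=np.array([np.cos(psi),np.sin(psi),0]); z=np.array([0,0,-1.]); return np.stack([np.cross(y,z),y,z],1)
def plan(cmd,xyz,psi):
    d=axes(cmd[3]).T@(np.array(xyz)-cmd[:3])/.25
    return d.round(3),round(float(-(psi-cmd[3])/np.radians(45)),3)
def apply(cmd,sh,tw):
    return np.r_[cmd[:3]+axes(cmd[3])@(np.array(sh)*.25),cmd[3]-tw*np.radians(45)]
E
python3 - <<'E'
import pickle
from h import *
d=pickle.load(open("c0.pkl","rb")); c=d["top"]
for u in [(240,104),(240,33),(345,98),(345,33)]: print(u,ray(c,u,0)[:2].round(3),ray(c,u,.15)[:2].round(3))
R=Ro.from_quat([9.77313553e-01,2.11796247e-01,-2.15456192e-04,-7.22242428e-04]).as_matrix(); print(R.round(3))
psi=np.arctan2(R[1,1],R[0,1]); print(psi, axes(psi).round(3))
cmd=np.array([.3,-.66,.219,psi])
t=loc(.072,-.4,.035); print("target",t, "psi",np.load('pose.npy')[2]-.4)
print(plan(cmd,[*t,.219],np.load('pose.npy')[2]-.4))
E
```

```text
(240, 104) [0.801 0.069] [0.753 0.064]
(240, 33) [0.994 0.073] [0.918 0.067]
(345, 98) [ 0.823 -0.204] [ 0.771 -0.17 ]
(345, 33) [ 1.    -0.205] [ 0.924 -0.171]
[[ 0.91   0.414 -0.001]
 [ 0.414 -0.91   0.001]
 [-0.    -0.002 -1.   ]]
-1.143971214553997 [[ 0.91   0.414  0.   ]
 [ 0.414 -0.91   0.   ]
 [ 0.     0.    -1.   ]]
target [ 0.63883501 -0.01234631] psi -0.06037913860798433
(array([ 2.306, -1.797,  0.   ]), -1.38)
```

>>> arm_command(rows=[{"xyz":[0.8,-0.6,0],"twist":-0.5,"jaw":-1},{"xyz":[0.8,-0.6,0],"twist":-0.5,"jaw":-1},{"xyz":[0.8,-0.6,0],"twist":-0.5,"jaw":-1},{"xyz":[0.8,-0.6,0],"twist":-0.5,"jaw":-1},{"xyz":[0.8,-0.6,0],"twist":-0.5,"jaw":-1}], force=10)

```text
t: 0.72
tool_pos: [0.4234, -0.4354, 0.2187]
eef_rot: [0.916, 0.402, 0.001, -0.001]
force: [-1.2, -0.8, 0.6]
gripper_width: 0.0476
```

```bash
python3 - <<'E'
from h import *
cmd=apply(np.array([.3,-.66,.219,-1.144]),[.8,-.6,0],-.5); np.save("cmd.npy",cmd)
print(cmd,plan(cmd,[*loc(.072,-.4,.035),.219],np.load('pose.npy')[2]-.4))
E
```

```text
[ 0.41996582 -0.44066418  0.219      -0.75130092] (array([ 1.85, -0.53,  0.  ]), -0.88)
```

>>> arm_command(rows=[{"xyz":[0.95,-0.26,0],"twist":-0.44,"jaw":-1},{"xyz":[0.95,-0.26,0],"twist":-0.44,"jaw":-1},{"xyz":[0.95,-0.26,0],"twist":-0.44,"jaw":-1},{"xyz":[0.95,-0.26,0],"twist":-0.44,"jaw":-1},{"xyz":[0.95,-0.26,0],"twist":-0.44,"jaw":-1},{"xyz":[0.95,-0.26,0],"twist":-0.44,"jaw":-1},{"xyz":[0.95,-0.26,0],"twist":-0.44,"jaw":-1},{"xyz":[0.95,-0.26,0],"twist":-0.44,"jaw":-1}])

```text
t: 1.72
tool_pos: [0.534, -0.2242, 0.2186]
eef_rot: [0.836, 0.549, -0.0, 0.0]
force: [0.4, 0.0, -0.2]
gripper_width: 0.0009
```

```bash
python3 - <<'E'
from h import *
cmd=apply(np.load("cmd.npy"),[.95,-.26,0],-.44); np.save("cmd.npy",cmd)
print(cmd,plan(cmd,[*loc(.072,-.4,.035),.219],np.load('pose.npy')[2]-.4))
E
```

```text
[ 0.53457886 -0.22273047  0.219      -0.40572573] (array([0.938, 0.051, 0.   ]), -0.44)
```

>>> arm_command(rows=[{"xyz":[0.94,0.05,0],"twist":-0.44,"jaw":-1},{"xyz":[0.94,0.05,0],"twist":-0.44,"jaw":-1},{"xyz":[0.94,0.05,0],"twist":-0.44,"jaw":-1},{"xyz":[0.94,0.05,0],"twist":-0.44,"jaw":-1},{"xyz":[0.94,0.05,0],"twist":-0.44,"jaw":-1},{"xyz":[0.94,0.05,0],"twist":-0.44,"jaw":-1},{"xyz":[0.94,0.05,0],"twist":-0.44,"jaw":-1},{"xyz":[0.94,0.05,0],"twist":-0.44,"jaw":-1}])

```text
t: 2.72
tool_pos: [0.6386, -0.0133, 0.2187]
eef_rot: [0.729, 0.685, -0.0, 0.0]
force: [0.5, 0.2, -0.5]
gripper_width: 0.0005
```

```bash
python3 - <<'E'
from h import *
from station import arm
cmd=apply(np.load("cmd.npy"),[.94,.05,0],-.44); np.save("cmd.npy",cmd)
print(cmd,plan(cmd,[*loc(.072,-.4,.035),.09],np.load('pose.npy')[2]-.4))
print(arm.sense()["tool_pos"])
for n in("top","side"):
    c=arm.read_camera(n); f=c["frame"]; f=f[105:275,195:365] if n=="top" else f[60:260,160:370]
    cv2.imwrite(f"pics/{n}1.png",cv2.resize(f,None,fx=3,fy=3,interpolation=cv2.INTER_CUBIC))
E
```

```text
[ 0.6388152  -0.01174224  0.219      -0.06015053] (array([-0.002,  0.   ,  0.516]), 0.0)
[ 0.63861707 -0.01328712  0.21873737]
```

View pics/side1.png

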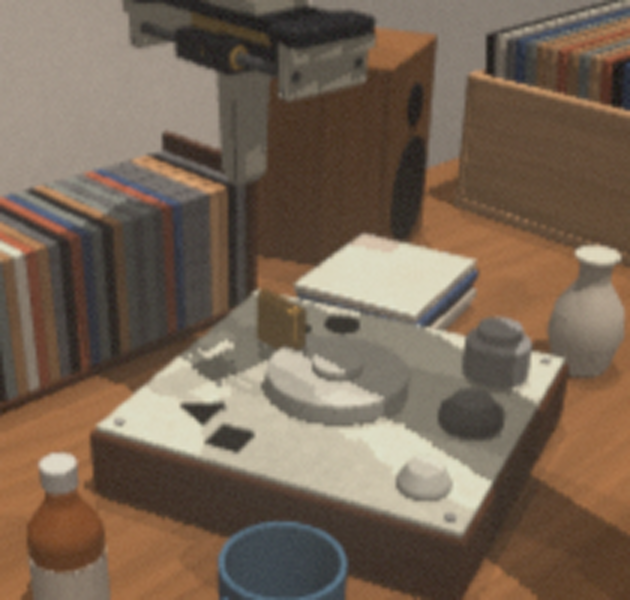

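View pics/top1.png

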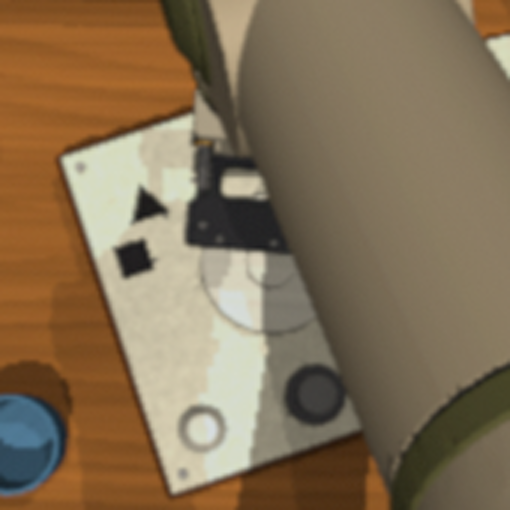

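The side view shows the shut fingers hanging clear on the left of the tab, with the fingertip near (240,175) and the tab at (282,320). Descending beside the tab.

>>> arm_command(rows=[{"xyz":[0,0,0.2],"twist":0,"jaw":-1},{"xyz":[0,0,0.35],"twist":0,"jaw":-1},{"xyz":[0,0,0.45],"twist":0,"jaw":-1},{"xyz":[0,0,0.5],"twist":0,"jaw":-1},{"xyz":[0,0,0.5],"twist":0,"jaw":-1},{"xyz":[0,0,0.5],"twist":0,"jaw":-1}])

```text
t: 3.58
tool_pos: [0.6396, -0.0117, 0.0947]
eef_rot: [0.728, 0.685, 0.001, 0.0]
force: [0.6, 0.1, -0.3]
gripper_width: 0.0002
```

```bash
python3 - <<'E'
from h import *
from station import arm
cmd=apply(np.load("cmd.npy"),[0,0,.5],0); np.save("cmd.npy",cmd)
s=arm.sense();print(cmd,s["tool_pos"],s["force"])
for n in("side",):
    c=arm.read_camera(n); f=c["frame"]; f=f[60:260,160:370]
    cv2.imwrite(f"pics/{n}2.png",cv2.resize(f,None,fx=3,fy=3,interpolation=cv2.INTER_CUBIC))
y=np.load("pose.npy")[2]
for a,n in((-.4,.020),(-.55,.02),(-.65,.02),(-.7,.02),(-.9,.02),(-1.05,.02)): print(a,n,plan(cmd,[*loc(.072,a,n),cmd[2]],a+y))
E
```

```text
[ 0.6388152  -0.01174224  0.094      -0.06015053] [ 0.63956637 -0.01171123  0.0946514 ] [ 0.55498923  0.10317221 -0.27949155]
-0.4 0.02 (array([-0.062,  0.   ,  0.   ]), 0.0)
-0.55 0.02 (array([-0.106,  0.009,  0.   ]), 0.191)
-0.65 0.02 (array([-0.136,  0.011,  0.   ]), 0.319)
-0.7 0.02 (array([-0.151,  0.011,  0.   ]), 0.382)
-0.9 0.02 (array([-0.21 ,  0.003,  0.   ]), 0.637)
-1.05 0.02 (array([-0.253, -0.01 ,  0.   ]), 0.828)
```

View pics/side2.png

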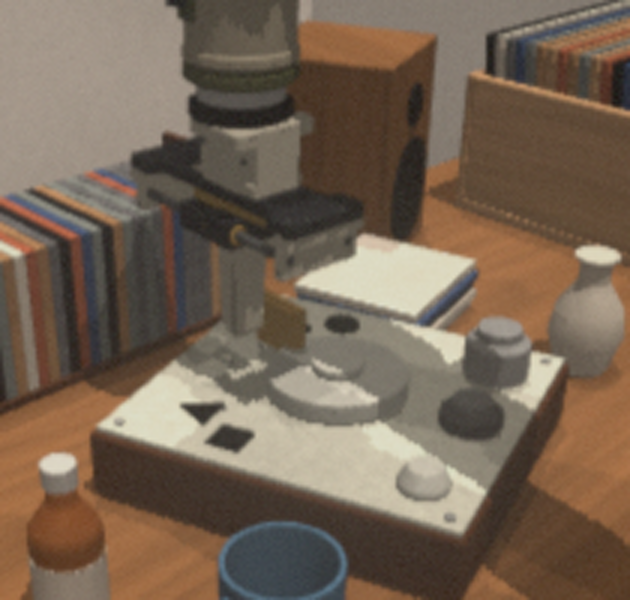

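The fingertip is down beside the tab at about (245,330), with a visible gap to the tab at (285,320). Pushing the first click.

>>> arm_command(rows=[{"xyz":[-0.06,0,0],"twist":0,"jaw":-1},{"xyz":[-0.075,0.004,0],"twist":0.06,"jaw":-1},{"xyz":[-0.09,0.006,0],"twist":0.12,"jaw":-1},{"xyz":[-0.106,0.009,0],"twist":0.19,"jaw":-1},{"xyz":[-0.12,0.01,0],"twist":0.25,"jaw":-1},{"xyz":[-0.136,0.011,0],"twist":0.32,"jaw":-1},{"xyz":[-0.136,0.011,0],"twist":0.32,"jaw":-1}])

```text
t: 4.5
tool_pos: [0.6393, -0.0469, 0.0934]
eef_rot: [0.809, 0.588, -0.001, 0.0]
force: [-0.2, -0.8, -0.0]
gripper_width: 0.0008
```

```bash
python3 - <<'E'
from h import *
from station import arm
cmd=apply(np.load("cmd.npy"),[-.136,.011,0],.32); np.save("cmd.npy",cmd)
s=arm.sense();print(cmd,s["tool_pos"],s["force"])
for n in("side",):
    c=arm.read_camera(n); f=c["frame"]; f=f[140:230,200:340]
    cv2.imwrite(f"pics/{n}3.png",cv2.resize(f,None,fx=5,fy=5,interpolation=cv2.INTER_CUBIC))
y=np.load("pose.npy")[2]
for a,n in((-.7,.02),(-.8,.02),(-.9,.02),(-1.0,.02),(-1.05,.02),(-1.1,.02)): print(a,n,plan(cmd,[*loc(.072,a,n),cmd[2]],a+y))
E
```

```text
[ 0.63951634 -0.04584606  0.094      -0.31147795] [ 0.63932291 -0.0468659   0.09338338] [-0.1788381  -0.8410863  -0.00614196]
-0.7 0.02 (array([-0.015,  0.004,  0.   ]), 0.062)
-0.8 0.02 (array([-0.044,  0.009,  0.   ]), 0.19)
-0.9 0.02 (array([-0.074,  0.011,  0.   ]), 0.317)
-1.0 0.02 (array([-0.104,  0.01 ,  0.   ]), 0.444)
-1.05 0.02 (array([-0.119,  0.009,  0.   ]), 0.508)
-1.1 0.02 (array([-0.133,  0.006,  0.   ]), 0.572)
```

View pics/side3.png

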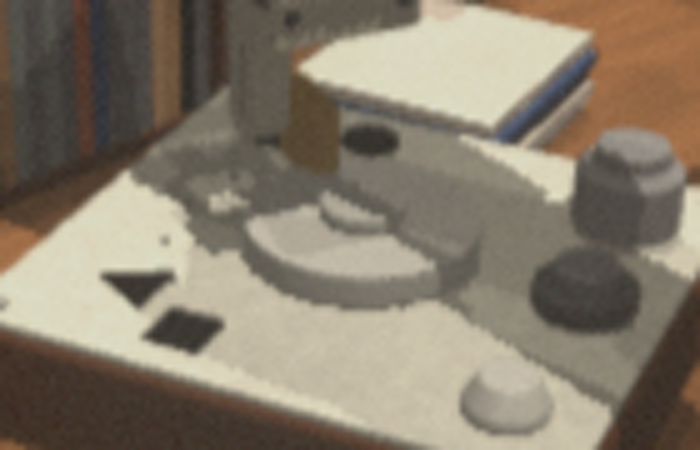

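The tab has turned toward the bar (top corner now near (300,75) in the crop) and the force is near zero, so it has clicked. Pushing the second click in small steps.

>>> arm_command(rows=[{"xyz":[-0.044,0.009,0],"twist":0.19,"jaw":-1},{"xyz":[-0.06,0.01,0],"twist":0.25,"jaw":-1},{"xyz":[-0.074,0.011,0],"twist":0.32,"jaw":-1},{"xyz":[-0.09,0.011,0],"twist":0.38,"jaw":-1},{"xyz":[-0.104,0.01,0],"twist":0.44,"jaw":-1},{"xyz":[-0.115,0.009,0],"twist":0.49,"jaw":-1},{"xyz":[-0.115,0.009,0],"twist":0.49,"jaw":-1}])

```text
t: 5.42
tool_pos: [0.6324, -0.0746, 0.0936]
eef_rot: [0.906, 0.423, -0.001, 0.0]
force: [1.4, -0.4, -0.4]
gripper_width: 0.0006
```

```bash
python3 - <<'E'
from h import *
from station import arm
cmd=apply(np.load("cmd.npy"),[-.115,.009,0],.49); np.save("cmd.npy",cmd)
s=arm.sense();print(cmd,s["tool_pos"],s["force"])
for n in("side",):
    c=arm.read_camera(n); f=c["frame"].copy()
    for a,col in((-.8,(255,0,0)),(-1.2,(0,0,255))):
        q=lambda r,z,o:tuple(int(round(x)) for x in proj(c,[*loc(r,a,o),z]))
        for o in(-.007,.007):
            for r in(.042,.091): f[q(r,.114,o)[::-1]]=col
    f=f[140:230,200:340]
    cv2.imwrite(f"pics/{n}4.png",cv2.resize(f,None,fx=5,fy=5,interpolation=cv2.INTER_NEAREST))
y=np.load("pose.npy")[2]
for a,n in((-1.05,.02),(-1.1,.02),(-1.,.03)): print(a,n,plan(cmd,[*loc(.072,a,n),cmd[2]],a+y))
E
```

```text
[ 0.63284718 -0.07390221  0.094      -0.69632305] [ 0.63244278 -0.07463474  0.09363704] [ 1.35206509 -0.42356595 -0.42117343]
-1.05 0.02 (array([-0.003,  0.001,  0.   ]), 0.018)
-1.1 0.02 (array([-0.018,  0.004,  0.   ]), 0.082)
-1.0 0.03 (array([ 0.051, -0.005,  0.   ]), -0.046)
```

View pics/side4.png

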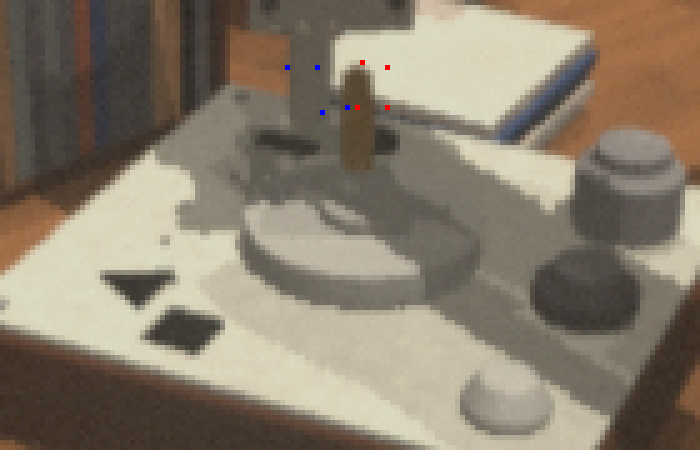

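The tab is between the blue (-0.8) and red (-1.2) predicted outlines, slightly past the middle, and the finger is still touching it. I'll push slightly more.

>>> arm_command(rows=[{"xyz":[-0.01,0.002,0],"twist":0.04,"jaw":-1},{"xyz":[-0.02,0.004,0],"twist":0.08,"jaw":-1},{"xyz":[-0.024,0.004,0],"twist":0.1,"jaw":-1},{"xyz":[-0.024,0.004,0],"twist":0.1,"jaw":-1}])

```text
t: 5.98
tool_pos: [0.6297, -0.0792, 0.0936]
eef_rot: [0.922, 0.387, -0.0, 0.0]
force: [-0.3, 0.5, -0.1]
gripper_width: 0.0002
```

```bash
python3 - <<'E'
from h import *
from station import arm
cmd=apply(np.load("cmd.npy"),[-.024,.004,0],.1); np.save("cmd.npy",cmd)
s=arm.sense();print(cmd,s["tool_pos"],s["force"])
for n in("side",):
    c=arm.read_camera(n); f=c["frame"].copy()
    for a,col in((-.8,(255,0,0)),(-1.2,(0,0,255))):
        q=lambda r,z,o:tuple(int(round(x)) for x in proj(c,[*loc(r,a,o),z]))
        for o in(-.007,.007):
            for r in(.042,.091): f[q(r,.114,o)[::-1]]=col
    f=f[140:230,200:340]
    cv2.imwrite(f"pics/{n}5.png",cv2.resize(f,None,fx=5,fy=5,interpolation=cv2.INTER_NEAREST))
E
```

```text
[ 0.62976598 -0.07914684  0.094      -0.77486286] [ 0.62974324 -0.07919798  0.09360014] [-0.2921579   0.51281041 -0.10065454]
```

View pics/side5.png

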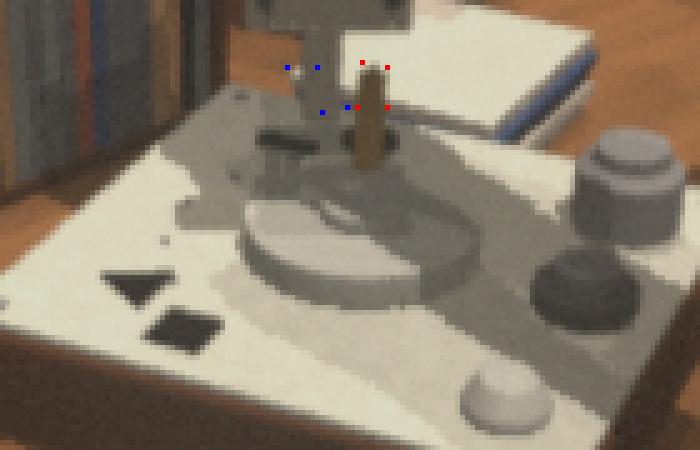

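The tab now lies in the red -1.2 outline, on the round label, with a gap to the finger, so it has snapped home. Backing off and lifting.

>>> arm_command(rows=[{"xyz":[0.05,0,0],"twist":0,"jaw":-1},{"xyz":[0.08,0,0],"twist":0,"jaw":-1},{"xyz":[0.08,0,-0.2],"twist":0,"jaw":-1},{"xyz":[0.08,0,-0.4],"twist":0,"jaw":-1},{"xyz":[0.08,0,-0.4],"twist":0,"jaw":-1},{"xyz":[0.08,0,-0.4],"twist":0,"jaw":-1}])

```text
t: 6.78
tool_pos: [0.6438, -0.0643, 0.1933]
eef_rot: [0.922, 0.388, -0.0, -0.0]
force: [-0.8, 0.7, 0.3]
gripper_width: 0.0005
```

```bash
python3 - <<'E'
from h import *
from station import arm
cmd=apply(np.load("cmd.npy"),[.08,0,-.4],0); np.save("cmd.npy",cmd)
s=arm.sense();print(cmd,s["tool_pos"],s["force"])
b=loc(.108,np.pi); print("btn",b,plan(cmd,[*b,cmd[2]],-.1),plan(cmd,[*b,cmd[2]],cmd[3]), s["joint_positions"].round(2))
E
```

```text
[ 0.64375834 -0.0648565   0.194      -0.77486286] [ 0.64378969 -0.06431535  0.19332812] [-0.7919096   0.7327603   0.34293662]
btn [ 0.46302308 -0.07891588] (array([-0.546, -0.477,  0.   ]), -0.859) (array([-0.546, -0.477,  0.   ]), -0.0) [ 0.08  0.53 -0.11  1.81  0.07  0.81 -0.83]
```

>>> arm_command(rows=[{"xyz":[-0.546,-0.477,0],"twist":-0.86,"jaw":-1},{"xyz":[-0.546,-0.477,0],"twist":-0.86,"jaw":-1},{"xyz":[-0.546,-0.477,0],"twist":-0.86,"jaw":-1},{"xyz":[-0.546,-0.477,0],"twist":-0.86,"jaw":-1},{"xyz":[-0.546,-0.477,0],"twist":-0.86,"jaw":-1},{"xyz":[-0.546,-0.477,0],"twist":-0.86,"jaw":-1},{"xyz":[-0.546,-0.477,0],"twist":-0.86,"jaw":-1}])

```text
t: 7.65
tool_pos: [0.4636, -0.0786, 0.1932]
eef_rot: [0.742, 0.671, -0.0, -0.0]
force: [0.1, -0.3, -0.4]
gripper_width: 0.0003
```

```bash
python3 - <<'E'
from h import *
from station import arm
cmd=apply(np.load("cmd.npy"),[-.546,-.477,0],-.86); np.save("cmd.npy",cmd)
s=arm.sense();print(cmd,s["tool_pos"],s["force"])
b=loc(.108,np.pi); print(plan(cmd,[*b,.09],cmd[3]))
for n in("side","top"):
    c=arm.read_camera(n); f=c["frame"].copy()
    if n=="side":
        for a,col in((-1.2,(0,0,255)),):
            q=lambda r,z,o:tuple(int(round(x)) for x in proj(c,[*loc(r,a,o),z]))
            for o in(-.007,.007):
                for r in(.042,.091): f[q(r,.114,o)[::-1]]=col
    f=f[60:260,200:360] if n=="side" else f[115:275,205:365]
    cv2.imwrite(f"pics/{n}6.png",cv2.resize(f,None,fx=3,fy=3,interpolation=cv2.INTER_NEAREST))
E
```

```text
[ 0.46305432 -0.07895861  0.194      -0.09942044] [ 0.46355968 -0.07864624  0.19316007] [ 0.06149387 -0.27156941 -0.40701704]
(array([ 0.   , -0.   ,  0.416]), -0.0)
```

View pics/side6.png

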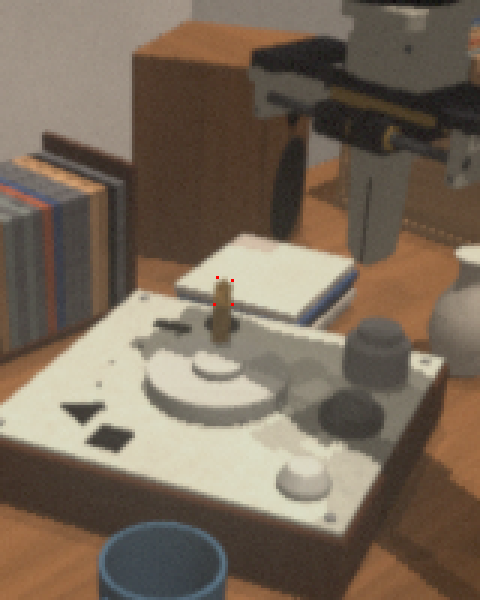

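View pics/top6.png

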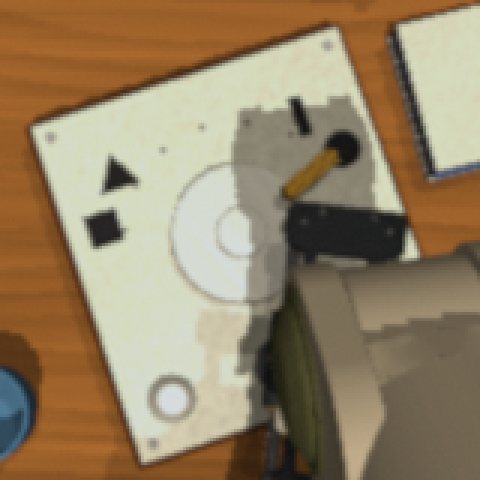

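The tab points straight at the round label in both views; in the top crop it runs from (287,195) to the disc at (343,148). Now lowering to just above the button.

>>> arm_command(rows=[{"xyz":[0,0,0.2],"twist":0,"jaw":-1},{"xyz":[0,0,0.35],"twist":0,"jaw":-1},{"xyz":[0,0,0.41],"twist":0,"jaw":-1},{"xyz":[0,0,0.42],"twist":0,"jaw":-1},{"xyz":[0,0,0.42],"twist":0,"jaw":-1}])

```text
t: 8.38
tool_pos: [0.4635, -0.0788, 0.0889]
eef_rot: [0.741, 0.671, 0.0, 0.0]
force: [0.6, 0.4, 0.4]
gripper_width: 0.0005
```

>>> arm_command(rows=[{"xyz":[0,0,0.015],"twist":0,"jaw":-1},{"xyz":[0,0,0.025],"twist":0,"jaw":-1},{"xyz":[0,0,0.035],"twist":0,"jaw":-1},{"xyz":[0,0,0.044],"twist":0,"jaw":-1},{"xyz":[0,0,0.044],"twist":0,"jaw":-1},{"xyz":[0,0,0.044],"twist":0,"jaw":-1}])

```text
t: 9.12
tool_pos: [0.4637, -0.079, 0.0782]
eef_rot: [0.741, 0.671, 0.0, 0.001]
force: [-0.2, -0.0, 11.7]
gripper_width: 0.0003
```

>>> arm_command(rows=[{"xyz":[0,0,0.004],"twist":0,"jaw":-1},{"xyz":[0,0,0.006],"twist":0,"jaw":-1},{"xyz":[0,0,0.006],"twist":0,"jaw":-1}])

```text
t: 9.5
tool_pos: [0.4637, -0.0791, 0.0778]
eef_rot: [0.741, 0.671, 0.0, 0.001]
force: [-4.4, 0.0, 33.2]
gripper_width: 0.0007
```

Bottomed at z = 0.0778: 33 N with almost no further travel, so the button is fully down. Releasing and retracting.

>>> arm_command(rows=[{"xyz":[0,0,-0.03],"twist":0,"jaw":-1},{"xyz":[0,0,-0.06],"twist":0,"jaw":-1},{"xyz":[0,0,-0.25],"twist":0,"jaw":-1},{"xyz":[0,0,-0.5],"twist":0,"jaw":-1},{"xyz":[0,0,-0.5],"twist":0,"jaw":-1},{"xyz":[0,0,-0.5],"twist":0,"jaw":-1}])

```text
t: 10.25
tool_pos: [0.4626, -0.0792, 0.2009]
eef_rot: [0.742, 0.671, -0.0, 0.0]
force: [-0.4, -0.3, -0.7]
gripper_width: 0.0006
```

>>> arm_command(rows=[{"xyz":[-0.9,0,0],"twist":0.5,"jaw":-1},{"xyz":[-0.9,0,0],"twist":0.5,"jaw":-1},{"xyz":[-0.9,0,0],"twist":0.5,"jaw":-1},{"xyz":[-0.9,0,0],"twist":0.5,"jaw":-1},{"xyz":[-0.9,0,0],"twist":0.5,"jaw":-1},{"xyz":[-0.9,0,0],"twist":0.5,"jaw":-1},{"xyz":[-0.9,0,0],"twist":0.5,"jaw":-1}])

```text
t: 11.12
tool_pos: [0.441, -0.3012, 0.2005]
eef_rot: [0.857, 0.515, -0.0, -0.001]
force: [0.1, 0.5, -0.3]
gripper_width: 0.0004
```

```bash
python3 - <<'E'
from h import *
from station import arm
import pickle
d0=pickle.load(open("c0.pkl","rb"))
s=arm.sense();print(s["t"],s["tool_pos"],s["force"])
c=arm.read_camera("top"); f=c["frame"]
c2=arm.read_camera("side"); f2=c2["frame"]
hsv=cv2.cvtColor(f,cv2.COLOR_BGR2HSV); roi=np.zeros(f.shape[:2],np.uint8); cv2.fillPoly(roi,[np.array([[220,158],[314,128],[352,232],[252,264]])],255)
m=((hsv[...,1]>130)&(f.max(2)>70)&(roi>0)).astype(np.uint8)
n,l,st,ce=cv2.connectedComponentsWithStats(m); p=np.load("pose.npy")
for i in range(1,n):
    if st[i,4]>15:
        w=ray(c,ce[i],.105)[:2]-p[:2]; print("tab",ce[i],st[i],np.hypot(*w),np.arctan2(w[1],w[0])-p[2])
g=lambda im:im[135:275,190:350] 
cv2.imwrite("pics/cmp.png",np.vstack([np.hstack([f[110:275,160:420],d0["top"]["frame"][110:275,160:420]]),np.hstack([f2[130:300,150:410],d0["side"]["frame"][130:300,150:410]])]).repeat(1,0))
im=cv2.imread("pics/cmp.png"); cv2.imwrite("pics/cmp.png",cv2.resize(im,None,fx=1.5,fy=1.5))
E
```

```text
11.125 [ 0.44095183 -0.30119254  0.20051285] [ 0.08385401  0.46513278 -0.3454968 ]
tab [308.4375    171.8515625] [300 164  18  17 128] 0.06865059337801478 -1.1924195152690085
```

View pics/cmp.png

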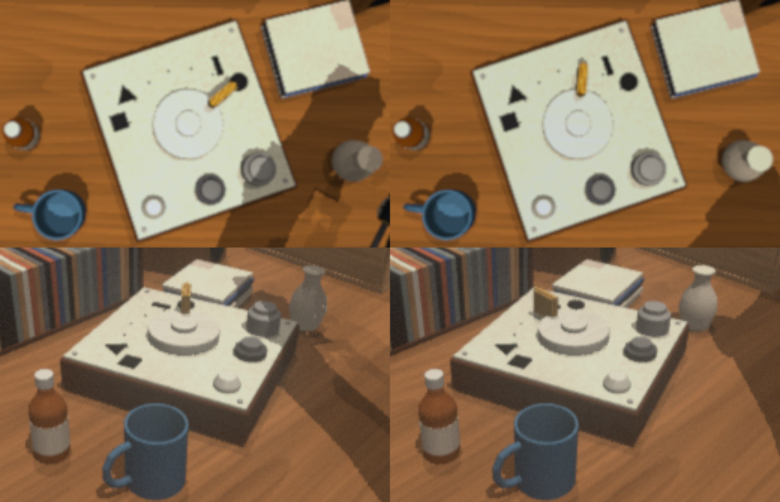

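The after/before comparison shows the tab at the round label (measured at -1.192 rad), the button up, and nothing else moved. Handing in.

```bash
python3 -c "
from station import arm
print(arm.job_done())"
```

```text
the job is handed in; nothing more can be done
None
```

The selector now rests at the round label, and the play button was pressed fully down once and released. I handed the job in about 11 s into the 46 s allowed.

- **Selector:** I pushed the tab clockwise with the closed fingertips from one side only, in two clicks (-0.4 to -0.8 to -1.2 rad). The second click stopped near the middle at first and needed a small extra push before it snapped over. The last top picture puts the tab at -1.19 rad, against -1.2 for the round label.
- **Button:** I pressed it only after the pictures showed the tab at the round label. The fingertips stopped at 77.8 mm above the counter, where fully down is 78 mm. Pressing about 1.5 mm further raised the force from 12 to 33 N with almost no more travel, so it was at the bottom.
- **After release:** The button looks up again in the last pictures, though I judged that by eye and did not measure its height. By eye, the bystanders stand where they did at the start. The arm is clear of everything and reads about zero force.

No check failed.

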